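# Seat a circuit board in the corner of a test fixture and hold it there

### The job

Somebody left the small red filter box lying on the aluminium test fixture: first set it down (do not drop it) in the grey tray. Then bring the circuit board over, lay it flat on the fixture with its yellow-dotted corner in the corner of the two black stops, and press it squarely against both stops at once with a firm push of about 8 N on each. Finish holding it there, still pushing on both stops, not letting go; leave the multimeter, the solder reel and the screwdriver alone.

Things in the scene. Friction and masses are not known exactly. Their poses are not given: they have to be found in the camera images.
- fixture: Aluminium plate fixed to the bench, 190 (x) x 160 (y) x 10 mm thick. Origin: centre of its underside, z up. Smooth (friction about 0.2). Two slick black stop bars (0.15) stand on it, 10 mm high (tops 20 mm above the bench), along its +x and +y sides; their inner faces are the planes x = +75 mm and y = +60 mm. Yellow dot painted behind their corner. The other two sides are open.
- stop_x: The stop bar on the fixture's +x side, 12 mm thick, 95 mm long (fixture y from -43 to +52 mm), inner face at fixture x = +75 mm. Its frame coincides with the fixture's frame.
- stop_y: The stop bar on the fixture's +y side, 12 mm thick, 115 mm long (fixture x from -48 to +67 mm), inner face at fixture y = +60 mm. Its frame coincides with the fixture's frame.
- stop_corner (a point): Where the inner faces of the two stops would meet, on the plate's upper face: fixture (75, 60, 10) mm. The bars end 8 mm short of it. Same axes as the fixture.
- board: Green board on aluminium base, loose, 100 (x) x 80 (y) x 10 mm, 0.28 kg, flat on the bench. Origin: centre of underside, z up. Dark heat sink in its middle, 50 (x) x 34 (y) mm, 10 to 40 mm above the underside: grip across the 34 mm; beside it the board is bare for |x| < 15 mm. Yellow dot at the +x +y corner; blue 20 mm high strip at the -x edge. Seated centre: fixture (25, 20, 10) mm, axes parallel.
- board_corner (a point): The lower corner of the board next to its yellow dot: board (50, 40, 0) mm. Same axes as the board.
- filter: Small red metal filter box, 52 (its x) x 28 (its y) x 26 mm high, with a 10 mm thick, 12 mm long brass connector on each x end (76 mm in all), about 0.12 kg. Origin: centre of its underside, z up. Starts lying on the fixture plate, underside 10 mm above the bench, where the board has to go.
- tray: Open grey tray fixed to the bench, 180 (its x) x 140 (its y) x 30 mm high, walls and floor 4 mm. Origin: centre of its underside, z up. Empty at the start.
- meter: Bystander: yellow handheld multimeter lying flat, 85 x 165 x 34 mm. Origin: centre of its underside.
- reel: Bystander: solder reel standing on its flange, 56 mm across, 42 mm high. Origin: centre of its underside.
- screwdriver: Bystander: screwdriver lying on the bench along its x axis. Origin: under its middle.

How it is judged:
On the way, in this order (a step that is already met when the one before it is completed fails the run):
1. the red filter box lies in the tray, let go (x of filter in the frame of tray between -0.085 and 0.085 m and y of filter in the frame of tray between -0.065 and 0.065 m and z of filter in the frame of tray below 0.03 m and contact force between filter and the fingers below 0.05 N and linear speed of filter below 0.03 m/s), for 0.2 s.
2. the board lies flat in the corner, pressed against both stops (horizontal distance between board_corner and stop_corner below 0.003 m and angle between the x axis of board and the x axis of fixture, either way round below 0.04 rad and angle between board's own z axis and vertical below 0.04 rad and z of board in the frame of fixture between 0.007 and 0.013 m and contact force between board and stop_x above 2 N and contact force between board and stop_y above 2 N and (contact force between board and the fingers above 1 N or contact force between board and the arm above 1 N)), for 0.2 s.
At the end, for the whole second after the job is handed in: Filter box resting in the tray, untouched. Board flat on the fixture, dotted corner within 3 mm of the stops' corner, square within 0.04 rad, at rest, and held by the robot pressing on each stop with more than 2 N throughout the last second. Bystanders within 25 mm of their start (all of step 1 and all of step 2 and linear speed of board below 0.02 m/s); the arm keeps its last pose, push and grip.
It fails at once if the meter was moved more than 25 mm (distance of meter from where it was at the start of the episode above 0.025 m).
It fails at once if the reel was moved more than 25 mm (distance of reel from where it was at the start of the episode above 0.025 m).
It fails at once if the screwdriver was moved more than 25 mm (distance of screwdriver from where it was at the start of the episode above 0.025 m).
It fails at once if the filter box was dropped: it falls free more than 65 mm above the bench (height (world z) of filter above 0.065 m and contact force between filter and the fingers below 0.02 N and contact force between filter and anything else below 0.02 N and linear speed of filter above 0.3 m/s).
It also fails if it takes over 72 s, if anything falls off the work surface, if the arm or the gripper's body presses on something with over 40 N, if the wrist force passes 120 N, or if a joint passes its speed limit or range.

### The arm

A 6-joint arm with a two-finger parallel gripper is mounted at the origin on the work surface. World frame = base frame: x ahead of the robot, y to its left, z up, the work surface at z = 0. Lengths are in m, angles in rad, forces in N, time in s.
With the tool pointing down it reaches from about 0.3 to 1 m from the base axis. Payload 5.1 kg.
Tool frame: the origin (TCP) lies on the centre line of the jaws, within the pads' length; the fingertips stand 17 mm ahead of it and the grasp point (between the pads) lies 2 mm behind it; z points along the fingers, y is the direction in which the jaws open and shut (so a half turn about z gives the same grasp; the last joint's range is limited). The gripper opens to 95 mm and grips with 3 to 60 N. Pads are 20 mm wide; open, the fingers measure 119 mm over their backs; the gripper's body (75 mm by 180 mm) begins 59 mm behind the grasp point.
Start: joints at [1.126, 0.124, 1.65, -0, 1.367, -0.083], TCP at [0.23, 0.608, 0.232] pointing down, gripper open.
Joint ranges: [-2.61, 2.61], [-1.02, 2.33], [0.03, 2.71], [-1.35, 4.49], [0.32, 2.68], [-2.91, 2.91]. Speed limits (rad/s): [2.57, 2.57, 3.14, 3.14, 3.14, 3.14].

### API

Orientations are given as a 3x3 rotation matrix whose columns are the frame's x, y, z axes.
In Python, from cell import env, capture gives the robot as it stands.
- The arm moves only by the tool servo_tool, never from a script. Its arguments are lists of equal length, an entry for each row: "xyz": the shift along the tool's x, y, z in mm, a list of three; "roll": the turn about the tool's z in degrees; "hand": the gripper's target within -1 to 1 (fully open at 1, half-way at 0, shut at -1). In form: {"xyz": [[tx, ty, tz], ...], "roll": [roll, ...], "hand": [hand, ...]}. A call has 1 to 20 rows; each row shifts and turns the commanded pose from where the row before left it, along the tool's axes as they then stand; what a row does not reach is not made up. A row lasts 1/8 s, in which the tool goes at most 62.5 mm and 10.7 degrees, less where a joint would pass 70% of its speed; a pose out of reach is approached as far as the arm can. A call with a gripper value outside its range is refused whole. The fingers move at their own pace and stop on an object; "squeeze" is the grip in N (left out, the last holds). Time passes only in rows, so rows that do not move let the fingers close. It gives the time, the measured TCP pose, the force and the opening at its end, in the units of the state.
- env.get_state(): the state, without advancing time (a new reading comes with each control period).
- capture(name): name is "scene" or "side" or "wrist"; returns a dict with "frame" (400x640x3 uint8, red, green, blue), "mtx" (3x3 intrinsics, pixels), "R" (3x3) and "t" (3): a world point X has camera coordinates R X + t; the wrist camera has in their place "hand_eye" (4x4, takes a point from camera to tool coordinates, whose origin is the TCP and whose axes are the flange's). Camera axes: x right, y down, z forward; pixel columns grow to the right and rows downward; lengths in m; the calibration is good to about 2 mm. A picture is of the moment at which its call begins: read the wrist's pose just before it. There is no depth.
- env.finish_job(): hands the job in, once; it reports no verdict.
The state is a dict: "time_s": time; "joints": joint angles; "joint_vel": joint speeds; "tau": joint torques, N m; "tool_pos": TCP position; "tool_rot": TCP orientation; "contact_force": force on the tool from outside, world axes, zero at the start; "torque": the same for the moment, N m; "finger_gap": finger opening in m.
Only numpy, scipy, OpenCV 4.12 (cv2) and the standard library are available. Lean on these libraries where they do the work, as an engineer would, in place of code of your own. Each camera call takes 0.05 s, during which the arm holds its last target. There are 200 camera calls.

## Working session

There is one attempt and no reset: what is moved stays moved. The work goes in short steps, Python scripts to look and compute and a tool call to move; the robot and the scene stay as the last step left them, time stands still between calls to the robot, and variables do not carry over. Pictures are saved under pics/ and viewed, about 8 in all and at most 12, crops included, and the job is handed in when it is done.

Besides the shell and the picture viewer there is one more tool, called after "Emit:" as a command line: name --pt "numbers of a row" for each row, then --argument value for the rest. servo_tool: Moves the arm, as the interface text tells. Its arguments: {"type":"object","properties":{"xyz":{"type":"array"},"roll":{"type":"array"},"hand":{"type":"array"},"squeeze":{"type":"number"}},"required":["xyz","roll","hand"]}

```bash
ls; mkdir -p pics
cat > h.py <<'E'
import numpy as np, cv2, json
from cell import env, capture
def snap(n,f):
    s=env.get_state(); c=capture(n); cv2.imwrite(f'pics/{f}.png',c['frame'][:,:,::-1])
    K=np.array(c['mtx'])
    if n=='wrist':
        H=np.array(c['hand_eye']); R0=np.array(s['tool_rot']); p0=np.array(s['tool_pos'])
        Rc=R0@H[:3,:3]; o=R0@H[:3,3]+p0      # cam->world
    else:
        R=np.array(c['R']); Rc=R.T; o=-R.T@np.array(c['t'])
    np.savez(f'pics/{f}.npz',K=K,Rc=Rc,o=o); return s
def ray(f,px,z):
    d=np.load(f'pics/{f}.npz'); v=d['Rc']@np.linalg.solve(d['K'],[px[0],px[1],1.]); o=d['o']
    return o+v*(z-o[2])/v[2]
def proj(f,X):
    d=np.load(f'pics/{f}.npz'); q=d['K']@(d['Rc'].T@(np.array(X,float)-d['o'])); return q[:2]/q[2]
E
python3 - <<'E'
from h import *
s=snap('scene','a'); snap('side','b'); snap('wrist','c')
print({k:np.round(v,3).tolist() for k,v in s.items()})
a=[cv2.imread(f'pics/{x}.png') for x in 'abc']
for x in 'abc': print(x,np.load(f'pics/{x}.npz')['o'])
E
```

```text
pics
{'time_s': 0.0, 'joints': [1.126, 0.125, 1.652, -0.0, 1.368, -0.083], 'joint_vel': [-0.001, 0.002, -0.001, 0.002, -0.001, 0.001], 'tau': [0.0, -41.76, -35.994, 0.077, 0.049, -0.0], 'tool_pos': [0.23, 0.607, 0.23], 'tool_rot': [[-0.935, 0.354, -0.001], [0.354, 0.935, -0.002], [0.0, -0.002, -1.0]], 'contact_force': [0.49, 0.04, -0.016], 'torque': [0.043, 0.03, -0.014], 'finger_gap': 0.095}
a [1.10851898 0.71649564 0.95858648]
b [0.28984285 0.47225992 0.68835701]
c [0.150688   0.63865969 0.38353876]
```

View pics/a.png

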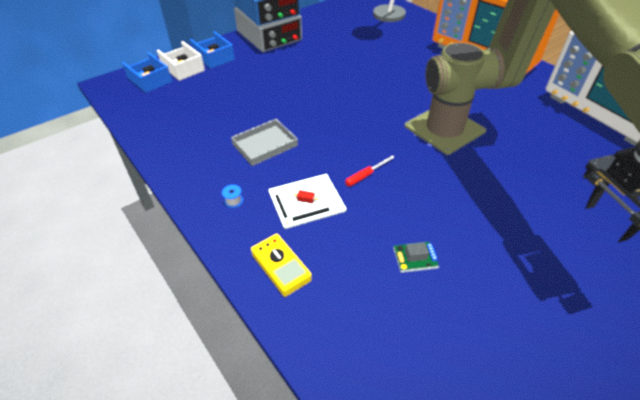

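View pics/c.png

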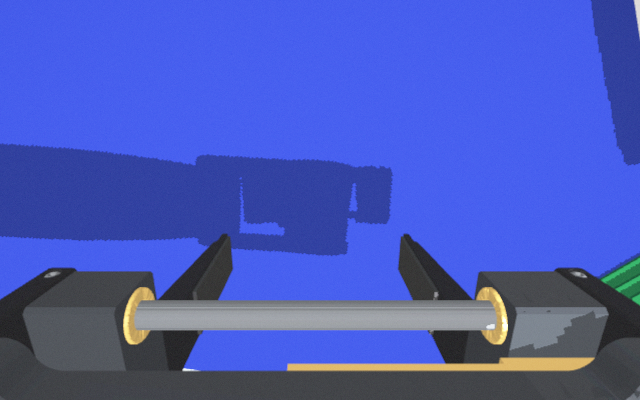

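The scene shows the tray at (265,141), plate at (307,200) with the red box at (306,197), and stops along the plate's left and lower edges. The board is at (415,257), and the meter, reel and screwdriver are around them. The wrist view shows only bench.

Run:
```python
import cv2
a=cv2.imread('pics/a.png')[110:290,220:450]
cv2.imwrite('pics/a2.png',cv2.resize(a,(782,612),interpolation=cv2.INTER_CUBIC)[:600])
print(782/230,612/180)
```

```text
3.4 3.4
```

View pics/a2.png

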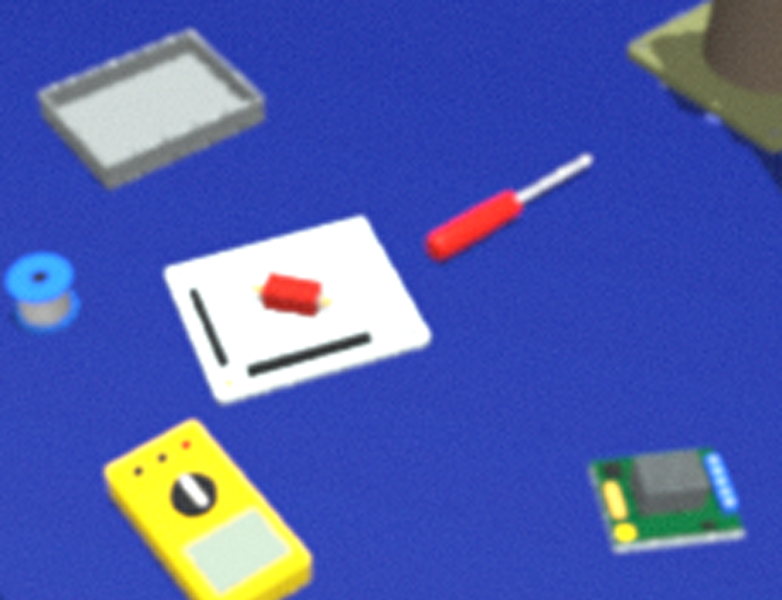

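View pics/b.png

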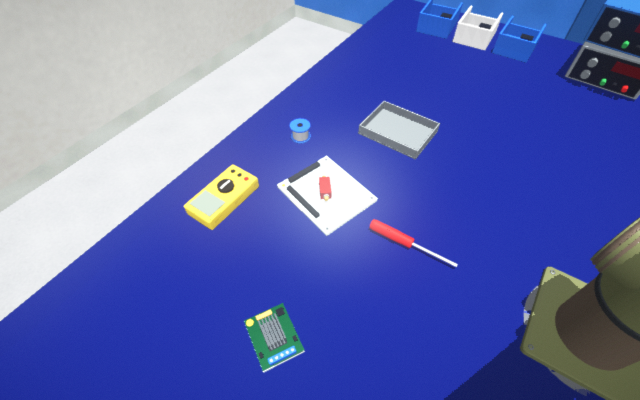

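The crop and side view show the plate, box, tray and board clearly. In the side view, the plate's stop corner is near (278,187), the board's dotted corner is near (247,320), and the tray rim spans (385,103) to (415,150).

Run:
```python
from h import *
def A(l,z): return [ray('a',(x/3.4+220,y/3.4+110),z)[:2].round(3).tolist() for x,y in l]
def B(l,z): return [ray('b',p,z)[:2].round(3).tolist() for p in l]
print('plate(dotcorner first,then along..)\nA',A([(220,402),(165,268),(365,215),(431,343)],.01),'\nB',B([(278,187),(327,157),(377,197),(328,231)],.01))
print('board\nA',A([(612,546),(590,463),(710,449),(745,533)],.01),'\nB',B([(246,322),(283,305),(304,346),(265,368)],.01))
print('filter top A',A([(264,280),(322,282),(317,312),(262,300)],.036),'B brass',B([(326,177),(326,199)],.023),'top',B([(320,179),(330,178),(331,194),(320,195)],.036))
print('tray A',A([(40,97),(192,30),(265,98),(108,168)],.03),'B',B([(385,103),(439,123),(415,153),(360,127)],.03))
print('reel A',A([(40,277)],.042),'B',B([(300,125)],.042))
print('meter B',B([(237,165),(259,183),(210,222),(185,204)],.034),'sd',B([(373,225),(412,242),(457,266)],.01))
```

```text
plate(dotcorner first,then along..)
A [[0.714, 0.035], [0.664, -0.125], [0.478, -0.067], [0.533, 0.093]] 
B [[0.702, 0.034], [0.658, -0.12], [0.484, -0.071], [0.529, 0.077]]
board
A [[0.559, 0.336], [0.517, 0.269], [0.431, 0.319], [0.47, 0.39]] 
B [[0.547, 0.336], [0.509, 0.271], [0.431, 0.312], [0.466, 0.38]]
filter top A [[0.616, -0.036], [0.578, -0.003], [0.603, 0.023], [0.632, -0.017]] B brass [[0.615, -0.048], [0.577, 0.011]] top [[0.618, -0.025], [0.599, -0.041], [0.57, 0.001], [0.59, 0.017]]
tray A [[0.64, -0.387], [0.458, -0.385], [0.464, -0.246], [0.643, -0.253]] B [[0.627, -0.387], [0.459, -0.388], [0.465, -0.24], [0.635, -0.252]]
reel A [[0.771, -0.155]] B [[0.769, -0.156]]
meter B [[0.818, 0.048], [0.733, 0.065], [0.75, 0.213], [0.834, 0.207]] sd [[0.453, 0.007], [0.36, 0.0], [0.257, 0.003]]
```

Emit:
servo_tool --pt "-37.6 -30.3 0" --pt "-37.6 -30.3 0" --pt "-37.6 -30.3 0" --pt "-37.6 -30.3 0" --pt "-37.6 -30.3 0" --pt "-37.6 -30.3 0" --pt "-37.6 -30.3 0" --pt "-37.6 -30.3 0" --pt "-37.6 -30.3 0" --pt "-37.6 -30.3 0" --pt "-37.6 -30.3 0" --pt "-37.6 -30.3 0" --pt "-37.6 -30.3 0" --pt "-37.6 -30.3 0" --pt "-37.6 -30.3 0" --pt "0 0 0" --pt "0 0 0" --roll '[3,3,3,3,3,3,3,3,3,3,3,3,0,0,0,0,0]' --hand '[1,1,1,1,1,1,1,1,1,1,1,1,1,1,1,1,1]'

```text
time_s: 2.28
tool_pos: [0.3529, -0.0892, 0.2314]
tool_rot: [[-0.548, 0.836, -0.0], [0.836, 0.548, 0.001], [0.001, 0.0, -1.0]]
contact_force: [0.7, 1.2, 0.1]
finger_gap: 0.0953
```

Emit:
servo_tool --pt "-12 40 0" --pt "-12 40 0" --pt "-12 40 0" --pt "-12 40 0" --pt "-12 40 0" --pt "-14 43 0" --pt "0 0 0" --pt "0 0 0" --roll '[0,0,0,0,0,0,0,0]' --hand '[1,1,1,1,1,1,1,1]'

```text
time_s: 3.28
tool_pos: [0.5961, -0.0165, 0.2312]
tool_rot: [[-0.551, 0.835, -0.001], [0.835, 0.551, 0.0], [0.001, -0.001, -1.0]]
contact_force: [0.6, -0.3, 0.7]
finger_gap: 0.0954
```

Run:
```python
from h import *
s=snap('wrist','d'); print(np.round(s['tool_pos'],4)); d=np.load('pics/d.npz'); print(d['o'],d['Rc'][:,2])
```

```text
[ 0.5961 -0.0165  0.2312]
[0.54944425 0.054874   0.38423742] [ 0.16084169 -0.24728675 -0.95549946]
```

View pics/d.png

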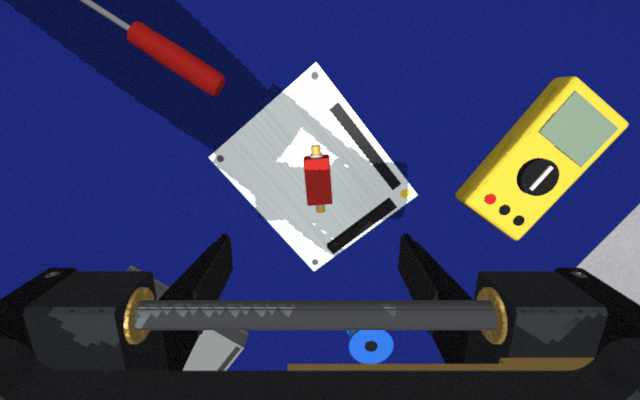

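The plate fills the middle of the view, with its dotted corner at (417,195), and the box is centred near (318,181). I'll enlarge it for exact edges.

Run:
```python
import cv2
a=cv2.imread('pics/d.png')[55:275,200:430]
cv2.imwrite('pics/d2.png',cv2.resize(a,None,fx=2.7,fy=2.7,interpolation=cv2.INTER_CUBIC))
```

```text
(no output)
```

View pics/d2.png

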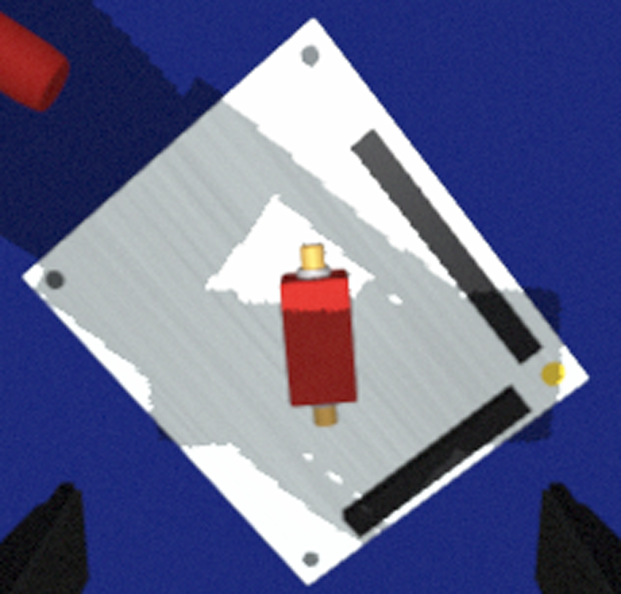

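The enlarged crop has plate corners at (589,377), (309,584), (23,277) and (313,18). The box top is at (281,278), (347,271), (356,402), (291,405), and the connector tips are at (312,243) and (325,425).

```bash
cat >> h.py <<'E'
def fit(L,W):  # rigid 2D fit local->world
    L=np.array(L,float);W=np.array(W)[:,:2];lc,wc=L.mean(0),W.mean(0);a=L-lc;b=W-wc
    th=np.arctan2((a[:,0]*b[:,1]-a[:,1]*b[:,0]).sum(),(a*b).sum());c,s=np.cos(th),np.sin(th);R=np.array([[c,-s],[s,c]])
    t=wc-R@lc; return t,np.degrees(th),np.linalg.norm(L@R.T+t-W,axis=1)*1e3
def move(p,yawy,s=None):  # shift (tool axes,mm) and roll to bring TCP to p, tool y axis to yaw yawy
    s=s or env.get_state();R=np.array(s['tool_rot']);d=R.T@(np.array(p)-s['tool_pos'])*1e3
    cur=np.degrees(np.arctan2(R[1,1],R[0,1])); r=cur-yawy
    print('shift',d.round(1),'roll',round(r,2),'yaw_y now',round(cur,2))
E
python3 - <<'E'
from h import *
g=lambda l,z:[ray('d',(x/2.7+200-.3,y/2.7+55-.3),z) for x,y in l]
W=g([(589,377),(309,584),(23,277),(313,18)],.01)
print(fit([(.095,.08),(.095,-.08),(-.095,-.08),(-.095,.08)],W))
t=g([(281,278),(347,271),(356,402),(291,405)],.036); print(np.round(t,4))
f=fit([(.026,.014),(.026,-.014),(-.026,-.014),(-.026,.014)][::1],t);print(f)
b=g([(312,243),(325,425)],.023);print(np.round(b,4),np.linalg.norm(b[0]-b[1]),np.mean(b,0))
d=b[0]-b[1];print(np.degrees(np.arctan2(d[1],d[0])))
E
```

```text
(array([ 0.59641342, -0.01815691]), np.float64(-16.9795365386305), array([0.63631602, 0.71720702, 0.56188274, 0.74754265]))
[[ 0.5723 -0.0027  0.036 ]
 [ 0.5925  0.0138  0.036 ]
 [ 0.6258 -0.0289  0.036 ]
 [ 0.6042 -0.0447  0.036 ]]
(array([ 0.59870579, -0.01561064]), np.float64(127.62640838086789), array([1.02751652, 1.46783418, 1.24482472, 0.72565471]))
[[ 0.576   0.0139  0.023 ]
 [ 0.6233 -0.0479  0.023 ]] 0.07793363125176038 [ 0.59965015 -0.01698283  0.023     ]
127.45673857133471
```

Emit:
servo_tool --pt "0 0 0" --pt "-1.6 2.4 20" --pt "0 0 35" --pt "0 0 35" --pt "0 0 35" --pt "0 0 30" --pt "0 0 20" --pt "0 0 15" --pt "0 0 10" --pt "0 0 0" --pt "0 0 0" --roll '[-4.1,0,0,0,0,0,0,0,0,0,0]' --hand '[0.2,0.2,0.2,0.2,0.2,0.2,0.2,0.2,0.2,0.2,0.2]' --squeeze 25

```text
time_s: 4.7
tool_pos: [0.6004, -0.0181, 0.0326]
tool_rot: [[-0.607, 0.795, 0.002], [0.795, 0.607, -0.0], [-0.001, 0.001, -1.0]]
contact_force: [-0.6, -0.1, 0.2]
finger_gap: 0.057
```

Emit:
servo_tool --pt "0 0 0" --pt "0 0 0" --pt "0 0 0" --pt "0 0 0" --pt "0 0 0" --pt "0 0 0" --roll '[0,0,0,0,0,0]' --hand '[-1,-1,-1,-1,-1,-1]' --squeeze 25

```text
time_s: 5.45
tool_pos: [0.5998, -0.018, 0.0319]
tool_rot: [[-0.607, 0.795, 0.0], [0.795, 0.607, -0.0], [-0.0, 0.0, -1.0]]
contact_force: [0.1, 0.2, 1.5]
finger_gap: 0.028
```

Emit:
servo_tool --pt "0 0 -15" --pt "0 0 -20" --pt "0 0 -15" --pt "0 0 -10" --pt "-23 -24.5 0" --pt "-23 -24.5 0" --pt "-23 -24.5 0" --pt "-23 -24.5 0" --pt "-23 -24.5 0" --pt "-23 -24.5 0" --pt "-23 -24.5 0" --pt "-23 -24.5 0" --pt "-23 -25 0" --pt "0 0 0" --pt "0 0 0" --roll '[0,0,0,0,0,0,0,0,0,0,0,0,0,0,0]' --hand '[-1,-1,-1,-1,-1,-1,-1,-1,-1,-1,-1,-1,-1,-1,-1]'

```text
time_s: 7.32
tool_pos: [0.5495, -0.3162, 0.0916]
tool_rot: [[-0.607, 0.795, -0.0], [0.795, 0.607, 0.001], [0.001, 0.0, -1.0]]
contact_force: [-0.6, 0.4, -1.0]
finger_gap: 0.0279
```

Run:
```python
from h import *
s=snap('side','e'); snap('wrist','f'); move((.55,-.317,.027),37.4)
a=cv2.imread('pics/e.png')[60:240,230:470]; b=cv2.imread('pics/f.png')
cv2.imwrite('pics/ef.png',np.vstack([cv2.resize(a,(480,300)),cv2.resize(b,(480,300))]))
```

```text
shift [-1.3 -0.6 64.6] roll 0.02 yaw_y now 37.42
```

View pics/ef.png

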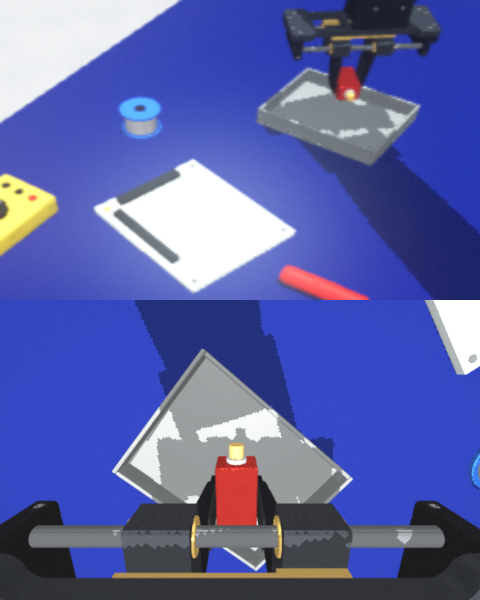

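The filter is held square in the jaws over the middle of the tray, and the plate is clear. Now I'll lower it, let go and rise.

Emit:
servo_tool --pt "0 0 20" --pt "0 0 20" --pt "0 0 10" --pt "0 0 6" --pt "0 0 4" --pt "0 0 2" --pt "0 0 1.5" --pt "0 0 0.7" --pt "0 0 0" --roll '[0,0,0,0,0,0,0,0,0]' --hand '[-1,-1,-1,-1,-1,-1,-1,-1,-1]'

```text
time_s: 8.55
tool_pos: [0.5497, -0.3168, 0.0277]
tool_rot: [[-0.607, 0.795, 0.0], [0.795, 0.607, -0.0], [-0.0, 0.0, -1.0]]
contact_force: [-0.4, -0.4, -0.7]
finger_gap: 0.028
```

Emit:
servo_tool --pt "0 0 1" --pt "0 0 1" --pt "0 0 0" --pt "0 0 0" --pt "0 0 0" --pt "0 0 0" --pt "0 0 -5" --pt "0 0 -15" --pt "0 0 -30" --roll '[0,0,0,0,0,0,0,0,0]' --hand '[-1,-1,-1,0.1,0.1,0.1,0.1,0.1,0.1]'

```text
time_s: 9.68
tool_pos: [0.5489, -0.3162, 0.0755]
tool_rot: [[-0.607, 0.795, -0.002], [0.795, 0.607, 0.001], [0.002, -0.001, -1.0]]
contact_force: [0.3, -1.1, 1.0]
finger_gap: 0.0522
```

Emit:
servo_tool --pt "0 0 -40" --pt "0 0 -50" --pt "0 0 -62" --pt "40 25 0" --pt "42 26.5 0" --pt "42 26.5 0" --pt "42 26.5 0" --pt "42 26.5 0" --pt "42 26.5 0" --pt "42 26.5 0" --pt "42 26.5 0" --pt "42 26.5 0" --pt "42 26.5 0" --pt "42 26.5 0" --pt "42 26.5 0" --pt "42 26.5 0" --pt "0 0 0" --pt "0 0 0" --roll '[0,0,0,0,0,0,0,0,0,0,0,0,0,0,0,-7.2,-7.2,-7.2]' --hand '[0.1,0.1,0.4,0.4,0.4,0.4,0.4,0.4,0.4,0.4,0.4,0.4,0.4,0.4,0.4,0.4,0.4,0.4]'

```text
time_s: 11.92
tool_pos: [0.4918, 0.3248, 0.2288]
tool_rot: [[-0.86, 0.51, 0.001], [0.51, 0.86, 0.001], [-0.001, 0.001, -1.0]]
contact_force: [-0.5, -0.6, 0.1]
finger_gap: 0.0665
```

Run:
```python
from h import *
snap('side','i')
s=snap('wrist','g'); print(np.round(s['tool_pos'],4)); d=np.load('pics/g.npz')
print(proj('g',(.491,.327,.01)))
c=cv2.imread('pics/g.png'); x,y=proj('g',(.491,.327,.01)).astype(int)
t=cv2.imread('pics/i.png')[90:170,340:460]
x0=max(x-95,0);y0=max(y-85,0);print(x0,y0)
p=cv2.resize(c[y0:y0+170,x0:x0+190],None,fx=3,fy=3,interpolation=cv2.INTER_CUBIC)
q=cv2.resize(t,(230,153)); out=np.zeros((p.shape[0],p.shape[1]+230,3),np.uint8); out[:,:p.shape[1]]=p; out[:153,p.shape[1]:]=q
cv2.imwrite('pics/g2.png',out)
```

```text
[0.4919 0.3245 0.2288]
[315.85045873 173.08575667]
220 88
```

View pics/g2.png

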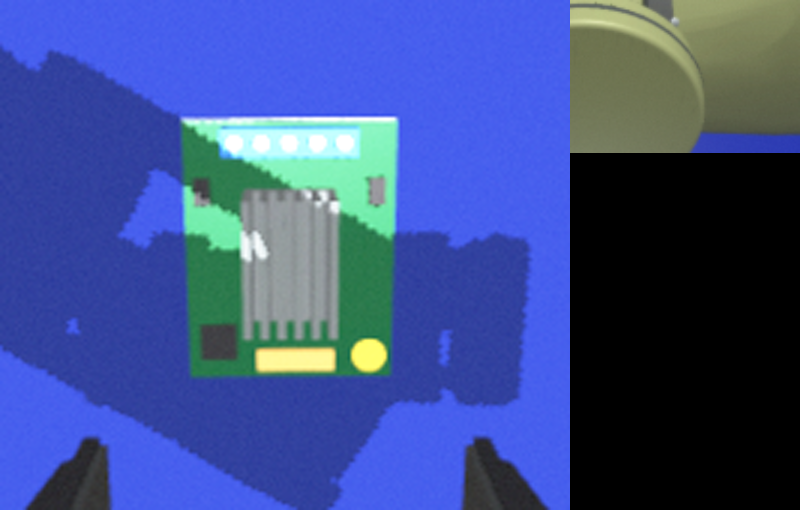

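The board is centred in the view with the dotted corner at crop (391,376). The other corners are at (190,377), (183,124) and (397,124), and the heat sink runs from x=241 to 338. The arm hides the tray in the side view inset.

Run:
```python
from h import *
g=lambda l,z:[ray('g',(x/3+220-.33,y/3+88-.33),z) for x,y in l]
W=g([(391,376),(190,377)],.01)+g([(181,118),(398,117)],0)
t,th,e=fit([(.05,.04),(.05,-.04),(-.05,-.04),(-.05,.04)],W);print(t,th,e)
print(np.mean(g([(241,195),(338,195),(242,322),(338,320)],.04),0))
move((*t,.035),th+90)
```

```text
[0.49026735 0.32811244] -30.393467190359416 [0.0750378  0.10320261 0.98070193 0.98459313]
[0.48630511 0.33016245 0.04      ]
shift [  3.7   2.1 193.7] roll -0.62 yaw_y now 58.99
```

Emit:
servo_tool --pt "0 0 0" --pt "3.7 2.1 30" --pt "0 0 40" --pt "0 0 40" --pt "0 0 30" --pt "0 0 20" --pt "0 0 15" --pt "0 0 10" --pt "0 0 8" --pt "0 0 4" --pt "0 0 0" --pt "0 0 0" --pt "0 0 0" --pt "0 0 0" --pt "0 0 0" --pt "0 0 0" --pt "0 0 0" --roll '[-0.6,0,0,0,0,0,0,0,0,0,0,0,0,0,0,0,0]' --hand '[0.4,0.4,0.4,0.4,0.4,0.4,0.4,0.4,0.4,0.4,0.4,-1,-1,-1,-1,-1,-1]' --squeeze 40

```text
time_s: 14.15
tool_pos: [0.49, 0.3276, 0.0306]
tool_rot: [[-0.862, 0.506, 0.0], [0.506, 0.862, -0.0], [-0.0, 0.0, -1.0]]
contact_force: [-1.3, 0.1, 1.9]
finger_gap: 0.0343
```

Emit:
servo_tool --pt "0 0 -15" --pt "0 0 -25" --pt "0 0 -20" --pt "0 0 -10" --pt "-27.5 -23.7 0" --pt "-27.5 -23.7 0" --pt "-27.5 -23.7 0" --pt "-27.5 -23.7 0" --pt "-27.5 -23.7 0" --pt "-27.5 -23.7 0" --pt "-27.5 -23.7 0" --pt "-27.5 -23.7 0" --pt "-27.5 -23.7 0" --pt "-27.5 -23.7 0" --pt "0 0 0" --pt "0 0 0" --pt "0 0 0" --pt "0 0 0" --roll '[0,0,0,0,0,0,0,0,0,0,0,0,0,0,-6.7,-6.7,0,0]' --hand '[-1,-1,-1,-1,-1,-1,-1,-1,-1,-1,-1,-1,-1,-1,-1,-1,-1,-1]'

```text
time_s: 16.4
tool_pos: [0.6068, -0.0159, 0.1003]
tool_rot: [[-0.956, 0.294, -0.0], [0.294, 0.956, 0.0], [0.0, -0.0, -1.0]]
contact_force: [0.2, 0.1, -3.2]
finger_gap: 0.0338
```

Run:
```python
from h import *
snap('side','j'); snap('wrist','k'); snap('scene','l'); move((.6074,-.0163,.042),73.0)
cs=[cv2.resize(cv2.imread('pics/j.png')[70:250,220:460],(400,300)),cv2.resize(cv2.imread('pics/l.png')[105:255,210:410],(400,300),interpolation=cv2.INTER_CUBIC)]
b=cv2.resize(cv2.imread('pics/k.png')[40:280,160:480],(400,300))
cv2.imwrite('pics/jk.png',np.vstack([np.hstack(cs),np.hstack([b,b*0])]))
```

```text
shift [-0.6 -0.2 58.4] roll -0.06 yaw_y now 72.94
```

View pics/jk.png

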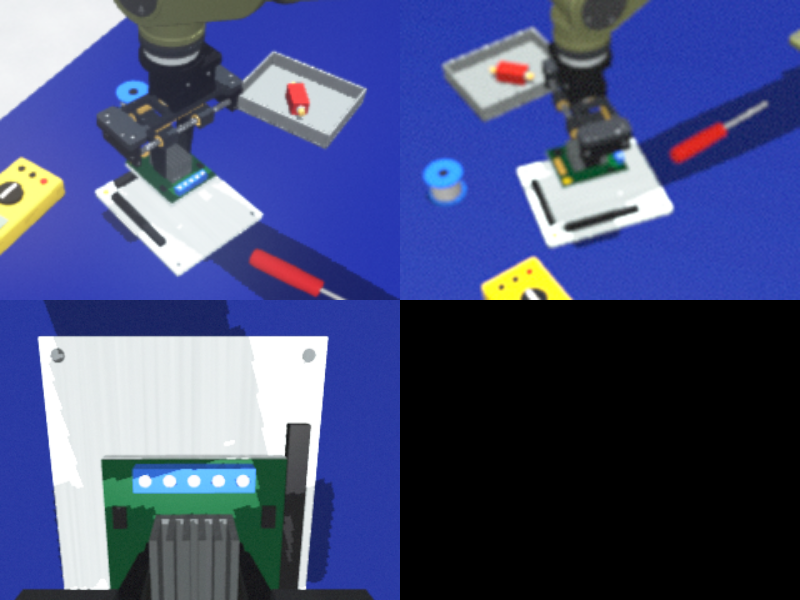

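The filter lies in the tray, and the board is held level and parallel to the plate, clear of both stops. Lowering now.

Emit:
servo_tool --pt "0 0 20" --pt "0 0 18" --pt "0 0 10" --pt "0 0 5" --pt "0 0 3" --pt "0 0 1.5" --pt "0 0 1" --pt "0 0 0" --roll '[0,0,0,0,0,0,0,0]' --hand '[-1,-1,-1,-1,-1,-1,-1,-1]'

```text
time_s: 17.55
tool_pos: [0.6072, -0.0161, 0.0423]
tool_rot: [[-0.956, 0.293, 0.001], [0.293, 0.956, -0.0], [-0.001, 0.0, -1.0]]
contact_force: [0.1, 0.0, -2.8]
finger_gap: 0.0342
```

Emit:
servo_tool --pt "0 0 0.7" --pt "0 0 0.7" --pt "0 0 0" --pt "0 0 0" --roll '[0,0,0,0]' --hand '[-1,-1,-1,-1]'

```text
time_s: 18.05
tool_pos: [0.6071, -0.0161, 0.0406]
tool_rot: [[-0.956, 0.293, 0.0], [0.293, 0.956, -0.0], [-0.0, 0.0, -1.0]]
contact_force: [-0.9, -0.7, -2.4]
finger_gap: 0.034
```

Emit:
servo_tool --pt "0 0 0.5" --pt "0 0 0.5" --pt "0 0 0" --pt "0 0 0" --roll '[0,0,0,0]' --hand '[-1,-1,-1,-1]'

```text
time_s: 18.55
tool_pos: [0.6075, -0.0161, 0.0406]
tool_rot: [[-0.956, 0.293, 0.001], [0.293, 0.956, -0.0], [-0.001, 0.0, -1.0]]
contact_force: [-2.3, -0.1, 5.2]
finger_gap: 0.0342
```

Emit:
servo_tool --pt "-3 3 0" --pt "-3 3 0" --pt "-3 3 0" --pt "-1.5 1.5 0" --pt "0 0 0" --pt "0 0 0" --roll '[0,0,0,0,0,0]' --hand '[-1,-1,-1,-1,-1,-1]'

```text
time_s: 19.3
tool_pos: [0.6211, -0.0093, 0.0406]
tool_rot: [[-0.956, 0.293, 0.002], [0.293, 0.956, -0.0], [-0.002, 0.0, -1.0]]
contact_force: [0.1, 0.3, 5.2]
finger_gap: 0.0339
```

Emit:
servo_tool --pt "0 1 0" --pt "0 1 0" --pt "0 0 0" --pt "0 0 0" --roll '[0,0,0,0]' --hand '[-1,-1,-1,-1]'

```text
time_s: 19.8
tool_pos: [0.6217, -0.0076, 0.0406]
tool_rot: [[-0.956, 0.293, 0.002], [0.293, 0.956, -0.001], [-0.002, -0.0, -1.0]]
contact_force: [0.1, -0.7, 5.4]
finger_gap: 0.0343
```

Emit:
servo_tool --pt "0 0.8 0" --pt "0 0.8 0" --pt "0 0 0" --pt "0 0 0" --roll '[0,0,0,0]' --hand '[-1,-1,-1,-1]'

```text
time_s: 20.3
tool_pos: [0.6221, -0.0063, 0.0406]
tool_rot: [[-0.956, 0.293, 0.002], [0.293, 0.956, -0.001], [-0.002, -0.0, -1.0]]
contact_force: [-1.1, -3.4, 5.3]
finger_gap: 0.0341
```

Emit:
servo_tool --pt "-0.8 0.8 0" --pt "-0.8 0 0" --pt "0 0 0" --pt "0 0 0" --roll '[0,0,0,0]' --hand '[-1,-1,-1,-1]'

```text
time_s: 20.8
tool_pos: [0.6229, -0.0064, 0.0406]
tool_rot: [[-0.956, 0.293, -0.001], [0.293, 0.956, -0.002], [0.0, -0.002, -1.0]]
contact_force: [-4.9, -3.4, 8.4]
finger_gap: 0.0339
```

Emit:
servo_tool --pt "-0.8 0 0" --pt "-0.8 0 0" --pt "0 0 0" --pt "0 0 0" --roll '[0,0,0,0]' --hand '[-1,-1,-1,-1]'

```text
time_s: 21.3
tool_pos: [0.6244, -0.0069, 0.0406]
tool_rot: [[-0.956, 0.293, -0.001], [0.293, 0.956, -0.002], [0.0, -0.002, -1.0]]
contact_force: [-5.3, -3.5, 8.5]
finger_gap: 0.0341
```

Run:
```python
from h import *
s=snap('scene','m'); snap('side','n'); snap('wrist','o')
R=np.array(s['tool_rot']);print(np.round(s['tool_pos'],4),'F tool axes',np.round(R.T@s['contact_force'],1),np.round(R.T@s['torque'],2),R[2].round(4))
a=cv2.imread('pics/m.png')[160:235,255:355]; b=cv2.imread('pics/n.png')[140:240,265:390]; c=cv2.imread('pics/o.png')[60:260,160:480]
f=lambda i,w,h:cv2.resize(i,(w,h),interpolation=cv2.INTER_CUBIC)
cv2.imwrite('pics/mn.png',np.vstack([np.hstack([f(a,400,300),f(b,400,300)]),f(c,480,300)[:, :].copy() if 0 else np.hstack([f(c,480,300),np.zeros((300,320,3),np.uint8)])]))
```

```text
[ 0.6244 -0.0069  0.0406] F tool axes [ 4.  -4.9 -8.5] [0.68 0.62 0.08] [ 2.0e-04 -1.7e-03 -1.0e+00]
```

View pics/mn.png

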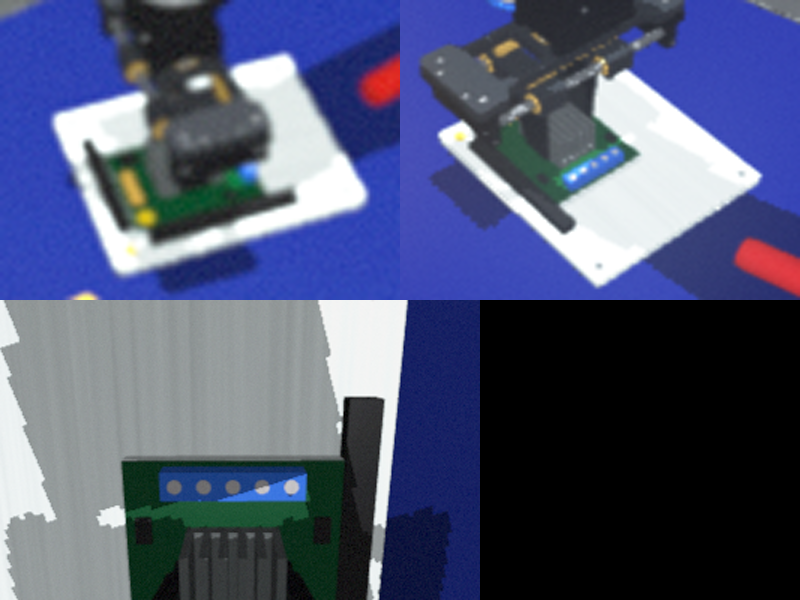

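The board is flush on stop_y. A few mm of gap remains to stop_x, and the tool moved the full commanded amount, so the 4 N is friction. I'll ease the downward push and continue in x.

Emit:
servo_tool --pt "-0.8 0 -0.3" --pt "-0.8 0 0" --pt "0 0 0" --pt "0 0 0" --roll '[0,0,0,0]' --hand '[-1,-1,-1,-1]'

```text
time_s: 21.95
tool_pos: [0.6256, -0.0073, 0.0406]
tool_rot: [[-0.956, 0.293, -0.001], [0.293, 0.956, -0.001], [0.001, -0.002, -1.0]]
contact_force: [-5.8, -3.3, 6.9]
finger_gap: 0.0337
```

Emit:
servo_tool --pt "-0.8 0 0" --pt "-0.4 0 0" --pt "0 0 0" --pt "0 0 0" --roll '[0,0,0,0]' --hand '[-1,-1,-1,-1]'

```text
time_s: 22.45
tool_pos: [0.6257, -0.0073, 0.0406]
tool_rot: [[-0.956, 0.293, -0.004], [0.293, 0.956, -0.001], [0.004, -0.002, -1.0]]
contact_force: [-10.4, -2.3, 11.1]
finger_gap: 0.0337
```

Emit:
servo_tool --pt "-0.3 0.6 -0.3" --pt "-0.2 0.5 0" --pt "0 0 0" --pt "0 0 0" --pt "0 0 0" --roll '[0,0,0,0,0]' --hand '[-1,-1,-1,-1,-1]'

```text
time_s: 23.08
tool_pos: [0.6258, -0.0072, 0.0408]
tool_rot: [[-0.956, 0.293, -0.006], [0.293, 0.956, -0.002], [0.005, -0.004, -1.0]]
contact_force: [-12.1, -5.4, 11.6]
finger_gap: 0.0338
```

Run:
```python
from h import *
s=snap('scene','p'); snap('side','q'); snap('wrist','r')
R=np.array(s['tool_rot']);print(np.round(s['tool_pos'],4),'F tool axes',np.round(R.T@s['contact_force'],1),np.round(R.T@s['torque'],2),R[2].round(4),np.degrees(np.arctan2(R[1,1],R[0,1])))
a=cv2.imread('pics/p.png')[160:235,255:355]; b=cv2.imread('pics/q.png')[140:240,265:390]; c=cv2.imread('pics/r.png')[60:260,160:480]
d=cv2.imread('pics/q.png')[80:240,170:470]
f=lambda i,w,h:cv2.resize(i,(w,h),interpolation=cv2.INTER_CUBIC)
cv2.imwrite('pics/pq.png',np.vstack([np.hstack([f(a,400,300),f(b,400,300)]),np.hstack([f(c,400,300),f(d,400,300)])]))
```

```text
[ 0.6258 -0.0072  0.0408] F tool axes [ 10.   -8.8 -11.5] [1.2  1.39 0.26] [ 0.005  -0.0038 -1.    ] 72.94895848341868
```

View pics/pq.png

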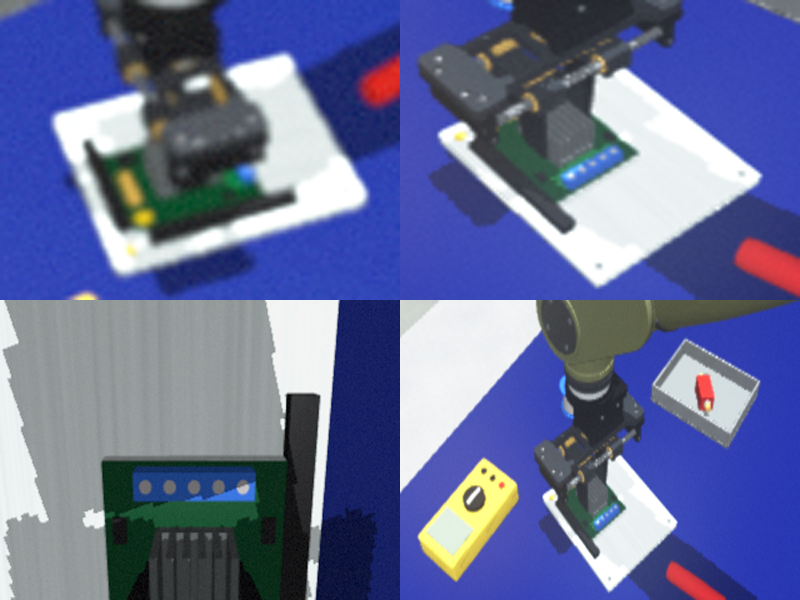

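The board sits flat and tight against both bars, with its edge parallel to stop_y. The filter is in the tray, and the meter, reel and screwdriver look unmoved. I'll hold briefly to check the force is steady.

Emit:
servo_tool --pt "0 0 0" --pt "0 0 0" --pt "0 0 0" --pt "0 0 0" --pt "0 0 0" --pt "0 0 0" --pt "0 0 0" --pt "0 0 0" --roll '[0,0,0,0,0,0,0,0]' --hand '[-1,-1,-1,-1,-1,-1,-1,-1]'

```text
time_s: 24.22
tool_pos: [0.6257, -0.0072, 0.0408]
tool_rot: [[-0.956, 0.293, -0.006], [0.293, 0.956, -0.002], [0.005, -0.004, -1.0]]
contact_force: [-12.8, -4.3, 12.8]
finger_gap: 0.0339
```

Run:
```python
from h import *
s=env.get_state();R=np.array(s['tool_rot']);F=R.T@s['contact_force'];print(F.round(1))
if F[0]>6 and F[1]<-6: print(env.finish_job())
```

```text
[ 11.   -7.9 -12.7]
the job is handed in; nothing more can be done
None
```

The filter box is in the grey tray and the board is held in the stop corner. I handed the job in at about 24 s with the arm still pushing on both stops; `finish_job` gave no verdict.

- **Filter:** I gripped it on the fixture, lowered it onto the tray floor and let go. The later side and scene pictures show it lying in the tray.
- **Board:** I gripped it by the heat sink, laid it on the plate and slid it against stop_y, then stop_x.
- **Push at hand-in:** the wrist read about 11 N towards stop_x and 8 N towards stop_y, with 13 N downward. The push was steady over the last second. These readings include a few newtons of plate friction, so the forces on the stops themselves were not measured directly; I estimate 6 to 9 N each.
- **Fit:** the tool tilt was about 0.006 rad and its yaw matched the fixture to about 0.1°. The tool came to rest at fixture (24.9, 19.1) mm against a nominal (25, 20). The 1 mm difference in y is within the camera calibration and where the grip took hold. The board looked flush on both bars in the pictures.
- **Bystanders:** the meter, reel and screwdriver looked unmoved in the last pictures, but I did not measure them again.
- **Slip on the way:** my first move combined roll with tool-axis shifts and ended well off target, high above the bench. Nothing was touched and I corrected it.

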